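Open the counterweighted arm of a core test jig and load two ring cores

ROBOT

A 7-joint arm with a two-finger parallel gripper is mounted at the origin on the work surface. World frame = base frame: x ahead of the robot, y to its left, z up, the work surface at z = 0. Lengths are in m, angles in rad, forces in N, time in s.
With the tool pointing down it reaches from about 0.425 to 0.925 m from the base axis. Payload 6.8 kg.
Tool frame: the origin (TCP) lies on the front face of the gripper's body, between the roots of the fingers; the fingertips stand 73 mm ahead of it and the grasp point (between the pads) lies 54 mm ahead of it (tcp_to_tips is the distance from the TCP to the fingertips, in m); z points along the fingers, x is the direction in which the jaws open and shut, and the axes are right-handed (so a half turn about z gives the same grasp; the last joint's range is limited). The gripper opens to 85 mm and grips with 20 to 120 N. Pads are 22 mm wide; open, the fingers measure 114 mm over their backs; the gripper's body (76 mm by 85 mm) begins 54 mm behind the grasp point. The pads swing forward as they close: fully open they stand 13 mm farther back than shut.
Start: joints at [1.193, 0.477, 0.022, 1.555, -0.011, 1.109, -0.083], TCP at [0.18, -0.651, 0.304] pointing down, gripper open.
Joint ranges: [-2.96, 2.96], [-0.34, 2.1], [-1.41, 1.46], [0.24, 2.44], [-1.37, 4.51], [0.17, 1.92], [-2.96, 2.96]. Speed limits (rad/s): [2.39, 2.39, 3.14, 3.14, 3.14, 3.14, 3.14].

INTERFACE

Orientations are given as a unit quaternion [w, x, y, z].
In Python, from station import get_obs, read_camera, hand_in, look_for, silhouettes, tcp_to_tips gives the robot as it stands. The module is installed in compiled form; this text tells all that it offers.
- The arm moves only by the tool apply_moves, never from a script. Its argument "moves" is a list of rows, each a list of 3 entries, a list of its own where there are three numbers: the shift along the tool's x, y, z in units of 25 mm (1.0 is 25 mm), then the turn, a rotation vector about the tool's x, y, z in units of 10 degrees (1.0 is 10 degrees), then the gripper's target within -1 to 1 (fully open at 1, half-way at 0, shut at -1). In form: [[[dx, dy, dz], [rx, ry, rz], jaw], ...]. A call has 1 to 20 rows; each row is the pose to reach, as a shift and turn from the pose commanded when the call began, along the tool's axes at that moment; what a row does not reach only later rows make up. A row lasts 1/8 s, in which the tool goes at most 62.5 mm and 10.7 degrees, less where a joint would pass 70% of its speed; a pose out of reach is approached as far as the arm can. A call with a gripper value outside its range is refused whole. The fingers move at their own pace and stop on an object; "force" is the grip in N (left out, the last holds). Time passes only in rows, so rows that repeat a pose let the fingers close. It gives the time, the measured TCP pose, the force and the opening at its end, in the units of the state.
- get_obs(): the state, without advancing time (a new reading comes with each control period).
- read_camera(name): name is "side" or "top" or "wrist"; returns a dict with "color" (420x560x3 uint8, red, green, blue), "mtx" (3x3 intrinsics, pixels), "k1" (the pictures are not rectified: a ray, as slopes to the right and down, at radius r is drawn at 1 + k1 r^2 times it, then the intrinsics apply), "eye" and "rotation" of the camera in the world; the wrist camera has in their place "hand_eye" (4x4, takes a point from camera to tool coordinates, whose origin is the TCP and whose axes are the tool frame's). Camera axes: x right, y up, looking along -z (the intrinsics and any distortion apply to the point x, -y, -z); pixel columns grow to the right and rows downward; lengths in m; the calibration is good to about 2 mm. A picture is of the moment at which its call begins: read the wrist's pose just before it. There is no depth.
- hand_in(): hands the job in, once; it reports no verdict.
Trained networks look in the newest picture that a camera, given by its name, has taken for a name from the list of things; names that differ only in an ending like _2 or _b are one class to them, and where a whole thing is asked for, a point or a joint stands for the part that bears it (a point fixed in the world has none). Each returns a list of dicts, best first, with "conf" (0 to 1); they miss things now and then, are a little off and sometimes report something else, mostly with a low value. They report only what shows in the picture. A call takes as long as a camera call. They do not tell look-alikes from the thing itself.
- look_for(camera, query): "pixel" ([row, column] in pixels, amid what is visible of it).
- silhouettes(camera, query): "mask" (420x560 bool, what is visible of it) and "pixel" ([row, column] in pixels, amid what is visible of it).
The state is a dict: "t": time; "q": joint angles; "joint_vel": joint speeds; "joint_torque": joint torques, N m; "eef_pos": TCP position; "tool_rot": TCP orientation; "contact_force": force on the tool from outside, world axes, zero at the start; "torque": the same for the moment, N m; "gripper_width": opening from 0.0 (shut) to 1.0 (fully open).
Only numpy, scipy, OpenCV 4.12 (cv2) and the standard library are available. Lean on these libraries where they do the work, as an engineer would, in place of code of your own. Each camera call takes 0.05 s, during which the arm holds its last target.

TASK

The hold-down arm of the core test jig is shut over its post: lift the arm by its crossbar past its balance point, so that it rests open by itself with nothing holding it. Then slip the two ring cores down over the post, the wide flat one first, fully home on the base plate, and the tall narrow one on top of it, fully home too. The cores are brittle, so lower them into place rather than drop them, and leave the other things on the bench where they are.

Things in the scene. Friction and masses are not known exactly. Their poses are not given: they have to be found in the camera images.
- jig: core test jig, fixed: dark steel base plate 270 x 150 mm, 12 mm thick, with an upright steel post and, at one end, two grey bracket cheeks (146 mm over their outsides, 122 mm high) that carry the hold-down arm. Origin: on the post's axis at bench height; z up; x points from the post to the arm's pivot, y along the pivot's axis. The plate runs from x = -70 to +200 mm
- seat (a point): point on the post's axis at the top face of the base plate, 12 mm above the bench, where the wide core must lie. The post is 24 mm in diameter and stands 60 mm above the plate, its last 8 mm tapering to 14 mm
- pivot (a point): middle of the hold-down arm's hinge axis, 120 mm along jig x from the post and 105 mm above the bench. The hinge axis is level, along jig y
- crossbar (a point): middle of the arm's handle, a round level bar 14 mm in diameter, 100 mm long, parallel to the hinge axis and 210 mm from it. Shut: level with the pivot, at jig x = -90 mm, y = 0. It swings up and over towards jig +x, to 304 mm above the bench. Free space for pinching it from above: 90 mm between the side rails at its ends, 64 mm to the arm's pad on its +x side
- hold_arm (a joint): arm angle, rad: 0 shut (level over the post, pad 10 mm above it), growing as it is lifted, 1.9 at the open stop, leaning back clear of the post. A steel counterweight 55 mm above the pivot makes it fall shut below about 0.85 and fall open by itself, damped (about 1 rad/s), above that. Lifting takes 2 to 4 N at the crossbar. Arm mass 0.95 kg, borne by the hinge
- wide_core: wide flat ring core, dark grey, loose: 66 mm outer diameter, 32 mm hole, 26 mm high, about 0.33 kg, lying flat on the bench. Origin: centre of its underside; z is its axis. Same shape either way up
- wide_mid (a point): centre of the wide core, 13 mm above its underside
- tall_core: tall narrow ring core, dark grey, loose: 50 mm outer diameter, 32 mm hole, 40 mm high, about 0.22 kg, standing upright on the bench. Origin: centre of its underside; z is its axis. Same shape either way up
- tall_mid (a point): centre of the tall core, 20 mm above its underside
- multimeter: bystander: black hand-held meter 150 x 75 mm, 42 mm high, origin centre of underside
- fan: bystander: black square cooling fan 90 x 90 x 25 mm lying flat, origin centre of underside
- heat_sink: bystander: finned aluminium heat sink 70 x 60 x 34 mm, origin centre of underside
- jar: bystander: small jar with a white cap, 56 mm in diameter, 70 mm high, origin centre of underside
- screwdriver: bystander: screwdriver 170 mm long lying on the bench, origin under its middle
Not all that is in view belongs to the job. What is shaped like the wide_core but pink is not meant. Leave any red look-alike of the tall_core alone.

How it is judged:
By the outcome, as a careful person would: the job done as asked, in the order asked, and still so for the second after the job is handed in, with the robot touching nothing.
It also fails if it takes over 72 s, if anything falls off the work surface, if the arm or the gripper's body presses on something with over 40 N, if the wrist force passes 120 N, or if a joint passes its speed limit or range.

## Working session

There is one attempt and no reset: what is moved stays moved. The work goes in short steps, Python scripts to look and compute and a tool call to move; the robot and the scene stay as the last step left them, time stands still between calls to the robot, and variables do not carry over. Pictures are saved under pics/ and viewed, and the job is handed in when it is done.

Besides the shell and the picture viewer there is one more tool, called as a command line: name --argument value ..., lists and objects as JSON in quotes. apply_moves: Moves the arm, as the interface text tells. Its arguments: {"type":"object","properties":{"moves":{"type":"array"},"force":{"type":"number"}},"required":["moves"]}

```bash
mkdir -p pics
cat > h.py <<'E'
import numpy as np, cv2
from station import *
def rd(n):
    o=get_obs(); c=read_camera(n); c['obs']=o; return c
def save(c,fn): cv2.imwrite('pics/'+fn,c['color'][:,:,::-1])
E
python3 - <<'E'
from h import *
print(get_obs(), tcp_to_tips)
for n in ['side','top','wrist']:
    c=rd(n); save(c,n+'0.png'); print(n,c['mtx'].tolist(),c['k1'],c.get('eye'),c.get('rotation'),c.get('hand_eye'))
E
```

```text
{'t': 0.0, 'q': array([ 1.19291428,  0.47780091,  0.02233869,  1.55645475, -0.01147906,
        1.1092833 , -0.08308279]), 'joint_vel': array([ 1.67286391e-03,  5.80552501e-05, -1.75327346e-04, -6.42841794e-04,
       -3.10705980e-05, -1.00021401e-03,  6.46755230e-04]), 'joint_torque': array([-3.87498221e-05, -5.96440673e+01,  1.60731085e+00, -2.81195712e+01,
        1.24438381e-02,  9.40502010e-03, -7.67038443e-06]), 'eef_pos': array([ 0.17977131, -0.65014622,  0.30292364]), 'tool_rot': array([-4.87496027e-04,  7.95791305e-01, -6.05570287e-01, -7.67265972e-04]), 'contact_force': array([-0.03527211,  0.38517414,  0.01253281]), 'torque': array([ 0.03583161, -0.00575008,  0.02513001]), 'gripper_width': 0.9959007437858802} 0.0726
side [[456.9380599503998, 0.0, 275.5023695536963], [0.0, 456.9380599503998, 203.84302177439932], [0.0, 0.0, 1.0]] -0.09990935447683989 [0.01375653 0.6855669  0.91849417] [-0.27152252 -0.12090847  0.37679434  0.87731561] None
top [[456.61874579415564, 0.0, 273.6869359142387], [0.0, 456.61874579415564, 209.42074607409077], [0.0, 0.0, 1.0]] 0.021660079621130632 [ 0.45609436 -0.02024413  1.27202745] [-0.6990904  -0.02217523  0.00938662  0.71462771] None
wrist [[300.4850764798881, 0.0, 274.2985351064275], [0.0, 300.4850764798881, 205.81503305979552], [0.0, 0.0, 1.0]] -0.04639237884307012 None None [[ 9.99999212e-01 -5.49565169e-04 -1.12865248e-03 -7.01273107e-04]
 [-8.28283702e-04 -9.64452074e-01 -2.64256524e-01 -6.70624570e-02]
 [-9.43305048e-04  2.64257250e-01 -9.64451770e-01 -6.86504547e-02]
 [ 0.00000000e+00  0.00000000e+00  0.00000000e+00  1.00000000e+00]]
```

View pics/side0.png

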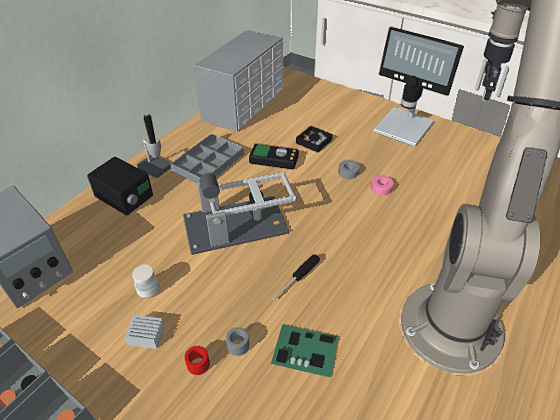

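View pics/top0.png

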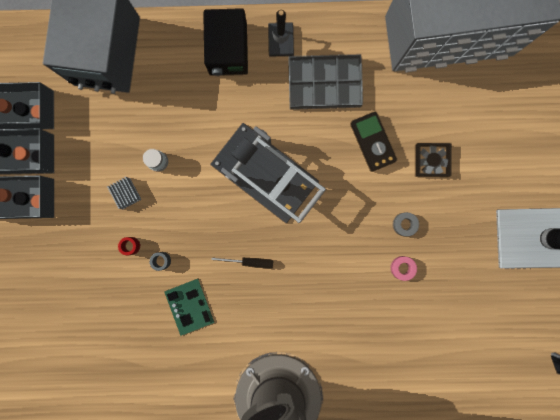

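View pics/wrist0.png

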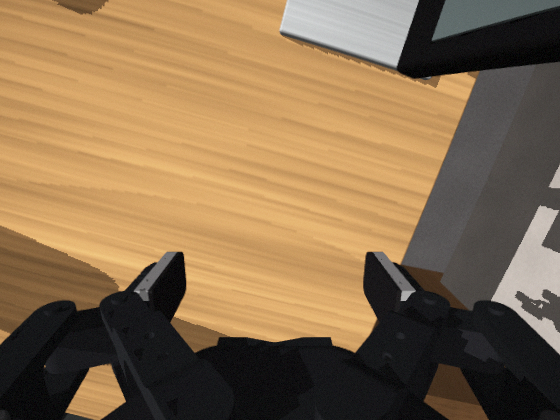

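The side view shows the jig at about (col 240, row 215). There are two pairs of look-alikes in the top view. For the wide core it is grey at (224,406) against pink at (268,404). For the tall core it is grey at (261,160) against red at (246,129). The grey ones fit the description, and I'll confirm them in crops.

```bash
cat >> h.py <<'E'
from scipy.spatial.transform import Rotation as R
from scipy.optimize import least_squares
def Rq(q): return R.from_quat([q[1],q[2],q[3],q[0]]).as_matrix()
def campose(c):
    if c.get('eye') is not None: 
        r=np.array(c['rotation']); return (Rq(r) if r.size==4 else r), np.array(c['eye'])
    o=c['obs']; Rt=Rq(o['tool_rot']); H=np.array(c['hand_eye'])
    return Rt@H[:3,:3], Rt@H[:3,3]+o['eef_pos']
def proj(c,P):
    Rc,e=campose(c); p=(np.atleast_2d(P)-e)@Rc; u=p[:,0]/-p[:,2]; v=-p[:,1]/-p[:,2]
    s=1+c['k1']*(u*u+v*v); K=np.array(c['mtx'])
    return np.c_[K[0,0]*u*s+K[0,2],K[1,1]*v*s+K[1,2]]   # col,row
def ray(c,px): # px col,row
    K=np.array(c['mtx']); q=cv2.undistortPoints(np.array([[px]],float),K,np.array([c['k1'],0,0,0,0.]),).ravel()
    Rc,e=campose(c); return e, Rc@np.array([q[0],-q[1],-1])
def atz(c,px,z):
    e,d=ray(c,px); return e+d*(z-e[2])/d[2]
E
python3 - <<'E'
from h import *
C={n:rd(n) for n in ['top','side']}
import pickle; pickle.dump(C,open('c0.pkl','wb'))
for q in ['wide_core','tall_core','jig','crossbar','pivot','seat','wide_mid','tall_mid','multimeter','fan','heat_sink','jar','screwdriver','hold_arm']:
    for n in C:
        for d in look_for(n,q)[:3]:
            r,cc=d['pixel']; z={'crossbar':.105,'pivot':.105,'seat':.012,'wide_mid':.013,'tall_mid':.02,'wide_core':.013,'tall_core':.02}.get(q,.0)
            print(q,n,[round(r),round(cc)],round(d['conf'],2),z,atz(C[n],(cc,r),z).round(4))
a=C['top']['color']
w=cv2.resize(a[195:290,360:450],None,fx=4,fy=4); t=cv2.resize(a[225:285,105:195],None,fx=4,fy=4)
j=cv2.resize(a[115:235,200:340],None,fx=4,fy=4)
im=np.zeros((600,800,3),np.uint8); im[:380,:360]=w; im[:240,400:760]=t
cv2.imwrite('pics/crops.png',im[:,:,::-1]); cv2.imwrite('pics/jig.png',j[:,:,::-1])
E
```

```text
wide_core top [223, 411] 0.83 0.013 [ 0.4659 -0.3718  0.013 ]
wide_core top [269, 403] 0.73 0.013 [ 0.3412 -0.3463  0.013 ]
wide_core top [141, 371] 0.26 0.013 [ 0.6958 -0.2705  0.013 ]
wide_core side [166, 352] 0.67 0.013 [ 0.4609 -0.3797  0.013 ]
wide_core side [185, 380] 0.65 0.013 [ 0.3484 -0.3443  0.013 ]
tall_core top [246, 126] 0.74 0.02 [0.4198 0.4108 0.02  ]
tall_core top [259, 164] 0.69 0.02 [0.3841 0.3039 0.02  ]
tall_core side [342, 234] 0.58 0.02 [0.3841 0.3187 0.02  ]
tall_core side [358, 196] 0.58 0.02 [0.4274 0.3954 0.02  ]
jig top [175, 265] 0.96 0.0 [0.6102 0.0252 0.    ]
jig side [217, 232] 0.97 0.0 [0.6417 0.0024 0.    ]
crossbar top [177, 278] 0.76 0.105 [ 0.5912 -0.0113  0.105 ]
crossbar top [263, 157] 0.53 0.105 [0.3792 0.3009 0.105 ]
crossbar side [192, 249] 0.85 0.105 [ 0.593  -0.0183  0.105 ]
pivot top [173, 265] 0.98 0.105 [0.6026 0.0209 0.105 ]
pivot side [217, 233] 0.67 0.105 [0.5695 0.0807 0.105 ]
pivot side [266, 303] 0.33 0.105 [0.338  0.1149 0.105 ]
seat top [174, 266] 0.87 0.012 [0.6123 0.022  0.012 ]
seat side [215, 233] 0.86 0.012 [0.6376 0.0049 0.
[... 802 characters left out ...]
.0 [0.3658 0.3248 0.    ]
heat_sink side [327, 146] 0.96 0.0 [0.5839 0.3988 0.    ]
jar top [161, 156] 0.71 0.0 [0.6573 0.3294 0.    ]
jar top [261, 252] 0.44 0.0 [0.3715 0.0666 0.    ]
jar side [281, 145] 0.88 0.0 [0.6824 0.3061 0.    ]
jar side [330, 141] 0.53 0.0 [0.5877 0.4099 0.    ]
jar side [218, 232] 0.41 0.0 [ 0.6407  0.0061 -0.    ]
screwdriver top [261, 253] 0.69 0.0 [0.37   0.0627 0.    ]
screwdriver top [261, 157] 0.15 0.0 [0.3771 0.3309 0.    ]
screwdriver side [268, 303] 0.74 0.0 [0.3765 0.0461 0.    ]
hold_arm top [176, 277] 0.87 0.0 [ 0.6051 -0.0094  0.    ]
hold_arm top [140, 371] 0.48 0.0 [ 0.7005 -0.2738  0.    ]
hold_arm side [191, 252] 0.94 0.0 [ 0.6616 -0.1171 -0.    ]
```

View pics/crops.png

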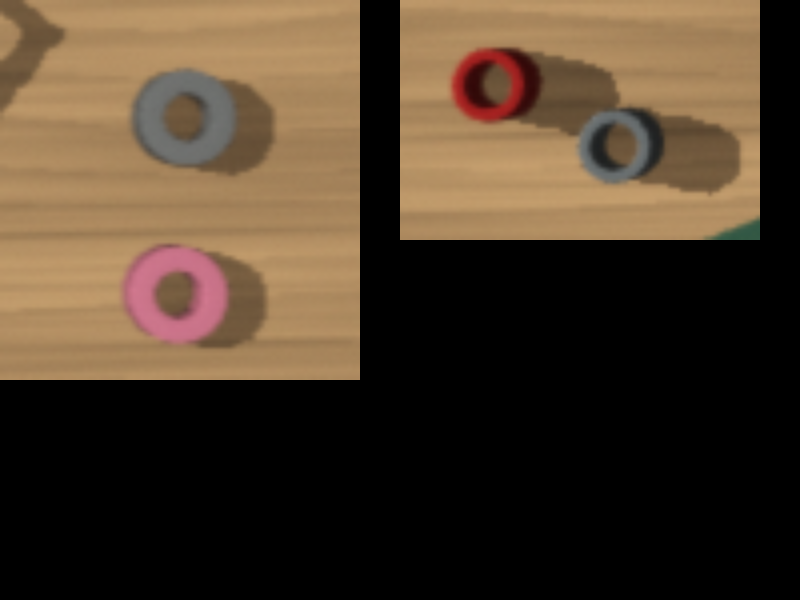

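View pics/jig.png

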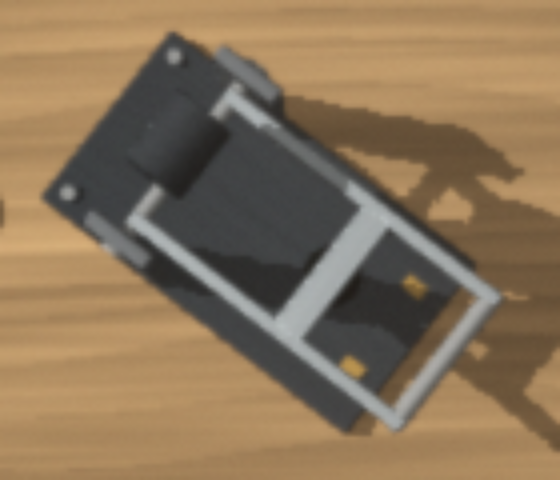

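The crops confirm it: the grey wide ring and the grey tall ring are the ones meant, and the pink and red ones are the look-alikes. Next I'll fit the jig pose from its plate corners and the crossbar.

Run:
```python
from h import *
import pickle; C=pickle.load(open('c0.pkl','rb'))
j=cv2.resize(C['side']['color'][160:260,170:310],None,fx=5,fy=5); cv2.imwrite('pics/jigs.png',j[:,:,::-1])
c=C['top']
def cr(u,v): return ((u+.5)/4-.5+200,(v+.5)/4-.5+115)
pts=[((172,32),(.2,-.075,.012)),((42,197),(.2,.075,.012)),((350,432),(-.07,.075,.012)),((499,297),(-.097,-.055,.105)),((397,430),(-.097,.055,.105))]
J=lambda p,x:np.array([p[0]+np.cos(p[2])*x[0]-np.sin(p[2])*x[1],p[1]+np.sin(p[2])*x[0]+np.cos(p[2])*x[1],x[2]])
f=lambda p:np.concatenate([(proj(c,J(p,x))[0]-cr(*u)) for u,x in pts])
s=least_squares(f,[.58,-.03,.7]);print(s.x,s.fun.reshape(-1,2).round(2))
p=s.x
for n,x in dict(seat=(0,0,.012),bar=(-.09,0,.105),bar19=(.188,0,.304)).items(): print(n,J(p,x),np.hypot(*J(p,x)[:2]))
print('wide',atz(c,(406.2,224.4),.026),'tall',atz(c,(158.1,261.4),.04), 'red',atz(c,(128,246),.04))
for n in ['top','side']:
    c=C[n]; im=cv2.resize(c['color'],None,fx=1,fy=1).copy()
    def L(a,b,col): 
        q=proj(c,np.array([J(p,a),J(p,b)])); cv2.line(im,*[tuple(int(round(t*16)) for t in k) for k in q],col,1,cv2.LINE_AA,4)
    k=[(.2,-.075,.012),(.2,.075,.012),(-.07,.075,.012),(-.07,-.075,.012)]
    for i in range(4): L(k[i],k[(i+1)%4],(255,0,0))
    L((-.09,-.05,.105),(-.09,.05,.105),(0,255,0)); L((0,0,.012),(0,0,.072),(255,255,0)); L((.12,-.07,.105),(.12,.07,.105),(0,255,255))
    x0,y0=(200,115) if n=='top' else (170,160)
    cv2.imwrite(f'pics/fit_{n}.png',cv2.resize(im[y0:y0+120,x0:x0+140],None,fx=5,fy=5)[:,:,::-1])
```

```text
[ 0.57633364 -0.02415225  0.89289577] [[-0.49 -1.23]
 [-0.98  0.01]
 [-0.96  0.51]
 [ 1.46 -0.11]
 [ 0.77  0.73]]
seat [ 0.57633364 -0.02415225  0.012     ] 0.5768394867400929
bar [ 0.51988931 -0.09425245  0.105     ] 0.5283639101969978
bar19 [0.69423956 0.12227928 0.304     ] 0.7049260900741234
wide [ 0.46336542 -0.35630108  0.026     ] tall [0.37812043 0.31605603 0.04      ] red [0.42130023 0.39710998 0.04      ]
```

View pics/fit_top.png

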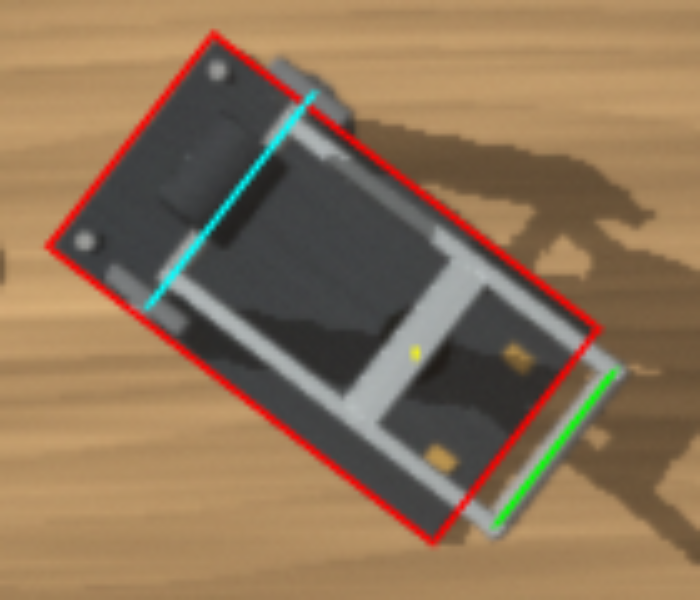

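View pics/fit_side.png

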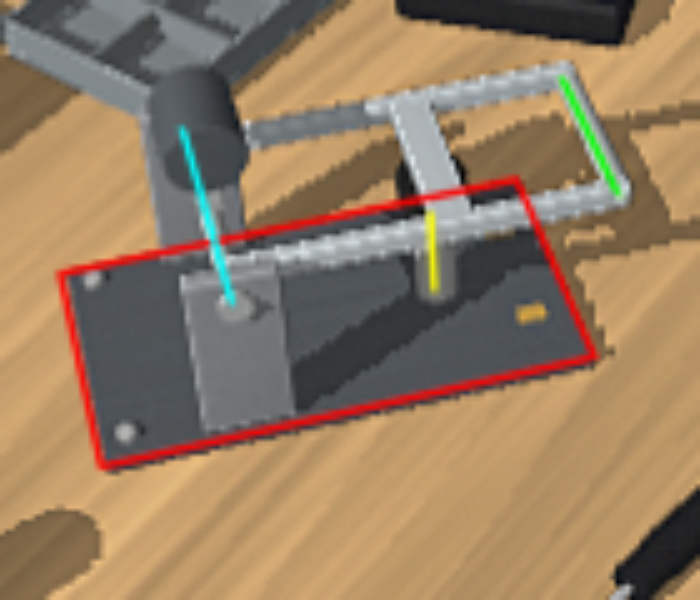

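```bash
cat >> h.py <<'E'
JP=np.array([0.5763,-0.0242,0.893])
def Jw(x,p=None):
    p=JP if p is None else p
    return np.array([p[0]+np.cos(p[2])*x[0]-np.sin(p[2])*x[1],p[1]+np.sin(p[2])*x[0]+np.cos(p[2])*x[1],x[2]])
def Rd(yaw): # tool z down, x at yaw
    c,s=np.cos(yaw),np.sin(yaw); return np.array([[c,s,0],[s,-c,0],[0,0,-1.]])
def rel(pos,Rt,o=None):
    o=o or get_obs(); R0=Rq(o['tool_rot'])
    d=R0.T@(np.array(pos)-o['eef_pos'])/.025
    r=R.from_matrix(R0.T@Rt).as_rotvec()*18/np.pi
    return d.round(2).tolist(), r.round(2).tolist()
E
python3 - <<'E'
from h import *
b=Jw((-.09,0,0)); print(b, rel([b[0],b[1],.30],Rd(.893)))
E
```

```text
[ 0.51986298 -0.09430608  0.        ] ([-17.82, -19.04, 0.16], [-0.0, -0.0, -12.57])
```

apply_moves --moves '[[[-1.2,-1.3,0],[0,0,-0.8],1],[[-2.4,-2.6,0],[0,0,-1.6],1],[[-3.6,-3.9,0],[0,0,-2.5],1],[[-4.8,-5.2,0],[0,0,-3.3],1],[[-6,-6.4,0],[0,0,-4.2],1],[[-7.2,-7.7,0],[0,0,-5],1],[[-8.4,-9,0],[0,0,-5.9],1],[[-9.6,-10.3,0],[0,0,-6.8],1],[[-10.8,-11.6,0],[0,0,-7.6],1],[[-12,-12.9,0],[0,0,-8.5],1],[[-13.2,-14.2,0],[0,0,-9.3],1],[[-14.4,-15.4,0],[0,0,-10.2],1],[[-15.6,-16.7,0],[0,0,-11],1],[[-16.8,-18,0],[0,0,-11.9],1],[[-17.8,-19,0.16],[0,0,-12.57],1],[[-17.8,-19,0.16],[0,0,-12.57],1],[[-17.8,-19,0.16],[0,0,-12.57],1]]' --force 30

```text
t: 3.78
eef_pos: [0.5188, -0.0959, 0.2998]
tool_rot: [0.0, 0.902, 0.431, -0.0]
contact_force: [-0.4, -0.5, -0.1]
gripper_width: 0.999
```

Run:
```python
from h import *
o=get_obs(); print(o['t'],o['eef_pos'],o['q'].round(2),rel(o['eef_pos'],Rd(.893)))
c=rd('wrist'); save(c,'w1.png')
im=c['color'].copy()
for x in [(-.09,-.05,.105),(-.09,0,.105),(-.09,.05,.105),(0,0,.012),(-.07,.075,.012),(-.07,-.075,.012),(0,-.04,.105)]:
    q=proj(c,Jw(x))[0]; print(x,q.round(1)); cv2.circle(im,tuple(int(round(k)) for k in q),3,(255,0,0),1)
cv2.imwrite('pics/w1o.png',im[:,:,::-1])
```

```text
3.775 [ 0.51884106 -0.09586233  0.29980503] [ 0.61  0.31 -0.66  1.88  0.22  1.03  0.75] ([0.0, 0.0, 0.0], [-0.0, 0.0, -0.01])
(-0.09, -0.05, 0.105) [275.9 251.2]
(-0.09, 0, 0.105) [275.9 200.2]
(-0.09, 0.05, 0.105) [276. 144.]
(0, 0, 0.012) [350.2 181.1]
(-0.07, 0.075, 0.012) [293.2 116.4]
(-0.07, -0.075, 0.012) [291.4 239.3]
(0, -0.04, 0.105) [371.2 241.2]
```

View pics/w1o.png

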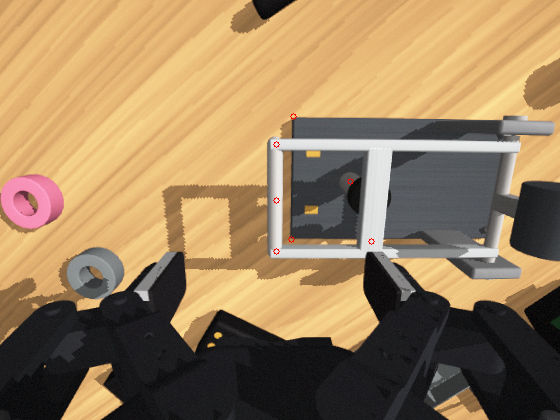

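The overlay matches the bar, plate and post to within about 1 mm. I'll descend and pinch.

apply_moves --moves '[[[0.08,0,1.2],[0,0,0],1],[[0.08,0,2.4],[0,0,0],1],[[0.08,0,3.6],[0,0,0],1],[[0.08,0,4.6],[0,0,0],1],[[0.08,0,5.6],[0,0,0],1],[[0.08,0,5.6],[0,0,0],1],[[0.08,0,5.6],[0,0,0],0],[[0.08,0,5.6],[0,0,0],-0.4],[[0.08,0,5.6],[0,0,0],-1],[[0.08,0,5.6],[0,0,0],-1],[[0.08,0,5.6],[0,0,0],-1],[[0.08,0,5.6],[0,0,0],-1],[[0.08,0,5.6],[0,0,0],-1]]' --force 30

```text
t: 5.45
eef_pos: [0.5191, -0.0956, 0.1603]
tool_rot: [0.001, 0.902, 0.431, -0.002]
contact_force: [-5.2, -5.4, 8.2]
gripper_width: 0.148
```

Run:
```python
from h import *
o=get_obs(); print(o['t'],o['eef_pos'],o['gripper_width'],o['contact_force'],o['q'].round(2))
for th in np.arange(0,1.91,.1):
    print(round(th,2), round(.21*(1-np.cos(th))/.025,2), round(-.21*np.sin(th)/.025,2))
```

```text
5.45 [ 0.51911056 -0.09563925  0.16030405] 0.14838079029277515 [-5.17986262 -5.37354517  8.16456333] [ 0.52  0.49 -0.58  1.99  0.39  0.77  0.61]
0.0 0.0 -0.0
0.1 0.04 -0.84
0.2 0.17 -1.67
0.3 0.38 -2.48
0.4 0.66 -3.27
0.5 1.03 -4.03
0.6 1.47 -4.74
0.7 1.98 -5.41
0.8 2.55 -6.03
0.9 3.18 -6.58
1.0 3.86 -7.07
1.1 4.59 -7.49
1.2 5.36 -7.83
1.3 6.15 -8.09
1.4 6.97 -8.28
1.5 7.81 -8.38
1.6 8.65 -8.4
1.7 9.48 -8.33
1.8 10.31 -8.18
1.9 11.12 -7.95
```

apply_moves --moves '[[[-0.04,0,-0.4],[0,0,0],-1],[[0,0,-0.84],[0,0,0],-1],[[0.05,0,-1.26],[0,0,0],-1],[[0.13,0,-1.67],[0,0,0],-1],[[0.23,0,-2.08],[0,0,0],-1],[[0.34,0,-2.48],[0,0,0],-1],[[0.48,0,-2.88],[0,0,0],-1],[[0.63,0,-3.27],[0,0,0],-1],[[0.63,0,-3.27],[0,0,0],-1]]'

```text
t: 6.58
eef_pos: [0.529, -0.0834, 0.2425]
tool_rot: [0.001, 0.902, 0.431, -0.002]
contact_force: [-5.3, -8.6, 2.0]
gripper_width: 0.149
```

Run:
```python
from h import *
o=get_obs(); print(o['t'],o['eef_pos'],o['gripper_width'],o['contact_force'],o['q'].round(2), rel(Jw((.12-.2107*np.cos(.4)-.001,0,.105+.21*np.sin(.4)+.055)),Rd(.893)))
c=rd('wrist'); save(c,'w2.png')
```

```text
6.575 [ 0.52895707 -0.08343872  0.24247636] 0.14915106933598957 [-5.28853159 -8.64480173  2.0332801 ] [ 0.55  0.39 -0.64  1.92  0.29  0.93  0.67] ([0.03, -0.01, 0.03], [0.0, 0.03, -0.01])
```

View pics/w2.png

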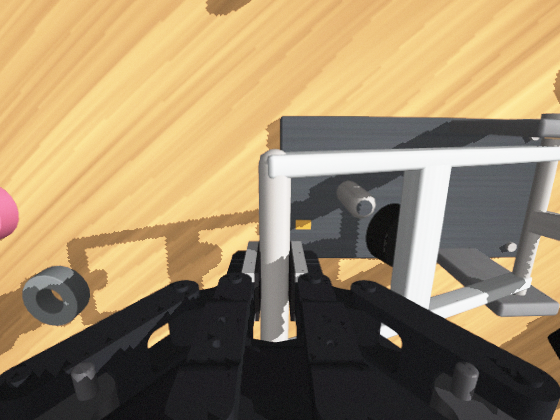

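apply_moves --moves '[[[0.15,0,-0.38],[0,0,0],-1],[[0.34,0,-0.76],[0,0,0],-1],[[0.78,0,-1.47],[0,0,0],-1],[[1.28,0,-2.14],[0,0,0],-1],[[1.85,0,-2.76],[0,0,0],-1],[[2.48,0,-3.31],[0,0,0],-1],[[3.16,0,-3.8],[0,0,0],-1],[[3.9,0,-4.22],[0,0,0],-1],[[4.66,0,-4.56],[0,0,0],-1],[[5.45,0,-4.82],[0,0,0],-1],[[6.27,0,-5.01],[0,0,0],-1],[[7.1,0,-5.11],[0,0,0],-1],[[7.95,0,-5.13],[0,0,0],-1],[[8.78,0,-5.06],[0,0,0],-1],[[9.3,0,-4.98],[0,0,0],-1],[[9.6,0,-4.91],[0,0,0],-1],[[9.6,0,-4.91],[0,0,0],-1]]'

```text
t: 8.75
eef_pos: [0.6823, 0.1066, 0.3651]
tool_rot: [0.0, 0.902, 0.432, 0.002]
contact_force: [5.0, -1.5, 1.8]
gripper_width: 0.149
```

Run:
```python
from h import *
o=get_obs(); print(o['t'],o['eef_pos'],o['gripper_width'],o['contact_force'],o['q'].round(2), rel(Jw((.12-.21*np.cos(1.8),0,.105+.21*np.sin(1.8)+.055)),Rd(.893)))
c=rd('wrist'); save(c,'w3.png'); c=rd('side'); save(c,'s3.png')
```

```text
8.75 [0.68231976 0.10655188 0.36506743] 0.1493793445048446 [ 4.95781353 -1.53699631  1.83237682] [ 0.19  0.54 -0.66  1.41  0.33  1.3   0.4 ] ([-0.02, -0.02, 0.02], [0.01, -0.02, 0.0])
```

View pics/w3.png

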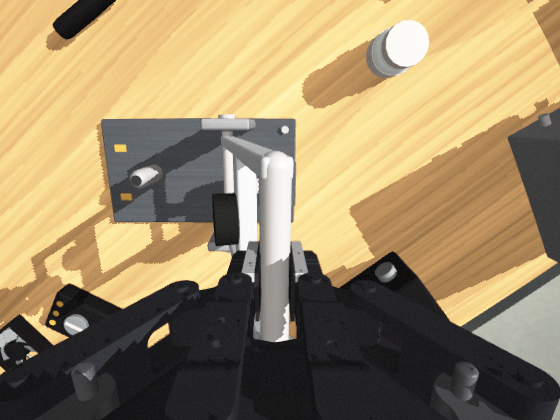

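View pics/s3.png

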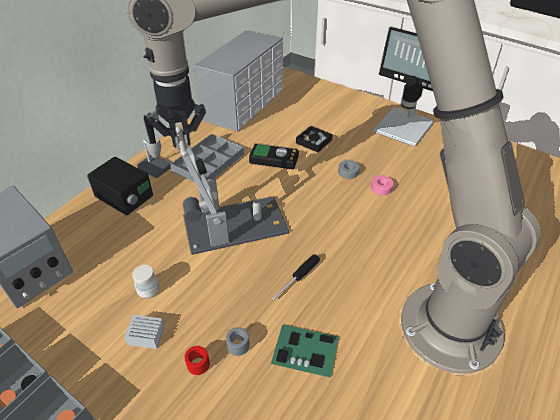

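The arm is past balance. I'll release it, let it settle on its stop, and rise clear.

apply_moves --moves '[[[0,0,0],[0,0,0],0],[[0,0,0],[0,0,0],1],[[0,0,0],[0,0,0],1],[[0,0,0],[0,0,0],1],[[0,0,0],[0,0,0],1],[[0,0,-0.8],[0,0,0],1],[[0,0,-1.8],[0,0,0],1],[[0,0,-2.8],[0,0,0],1],[[-1,0,-2.8],[0,0,0],1],[[-2.4,0,-2.8],[0,0,0],1],[[-3.8,0,-2.8],[0,0,0],1],[[-3.8,0,-2.8],[0,0,0],1]]'

```text
t: 10.35
eef_pos: [0.6207, 0.0291, 0.4364]
tool_rot: [0.001, 0.903, 0.43, 0.0]
contact_force: [0.3, -0.2, -0.4]
gripper_width: 1.001
```

Run:
```python
from h import *
o=get_obs(); print(o['t'],o['eef_pos'],o['gripper_width'],o['contact_force'],o['q'].round(2))
# yaw at wide: jaw perpendicular to pink direction
for y in [.893,.3,0,-.3,-.6]: print(y,rel([.4634,-.3563,.25],Rd(y)))
c=rd('side'); save(c,'s4.png')
```

```text
10.35 [0.62071072 0.02913578 0.43635106] 1.0012102384062396 [ 0.2722781  -0.17229279 -0.36969348] [ 0.35  0.37 -0.68  1.48  0.24  1.37  0.54]
0.893 ([-15.93, 4.81, 7.47], [0.02, 0.0, -0.02])
0.3 ([-15.93, 4.81, 7.47], [0.02, -0.0, 3.37])
0 ([-15.93, 4.81, 7.47], [0.02, -0.01, 5.09])
-0.3 ([-15.93, 4.81, 7.47], [0.01, -0.01, 6.81])
-0.6 ([-15.93, 4.81, 7.47], [0.01, -0.01, 8.53])
```

View pics/s4.png

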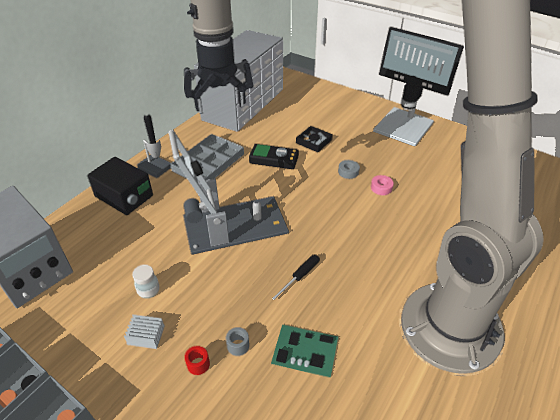

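The arm rests open by itself. Next, the grey wide core.

apply_moves --moves '[[[-1.2,0.4,0.6],[0,0,0],1],[[-3,0.9,1.4],[0,0,0],1],[[-4.8,1.5,2.2],[0,0,0],1],[[-6.6,2,3.1],[0,0,0],1],[[-8.4,2.6,4],[0,0,0],1],[[-10.2,3.1,4.8],[0,0,0],1],[[-12,3.7,5.7],[0,0,0],1],[[-13.8,4.2,6.6],[0,0,0],1],[[-15.2,4.6,7.2],[0,0,0],1],[[-15.93,4.81,7.47],[0,0,0],1],[[-15.93,4.81,7.47],[0,0,0],1],[[-15.93,4.81,7.47],[0,0,0],1]]'

```text
t: 11.9
eef_pos: [0.4669, -0.352, 0.2486]
tool_rot: [0.0, 0.901, 0.433, 0.001]
contact_force: [0.8, 0.7, 0.3]
gripper_width: 1.003
```

Run:
```python
from h import *
o=get_obs(); print(o['t'],o['eef_pos'],o['q'].round(2))
c=rd('wrist'); save(c,'w5.png')
im=c['color'].copy()
a=np.linspace(0,2*np.pi,60)
for z,r in [(.026,.033),(.026,.016)]:
    P=np.c_[.4634+r*np.cos(a),-.3563+r*np.sin(a),0*a+z]
    cv2.polylines(im,[proj(c,P).round().astype(int)],True,(255,0,0),1)
cv2.imwrite('pics/w5o.png',im[:,:,::-1])
for d in silhouettes('wrist','wide_core')[:3]: print(d['conf'],d['pixel'],d['mask'].sum())
```

```text
11.9 [ 0.4669379  -0.35202651  0.2486383 ] [ 0.95  0.44 -0.52  1.8   0.26  0.97  1.21]
0.9 [203.9, 261.7] 2724
0.82 [89.9, 181.3] 3645
```

View pics/w5o.png

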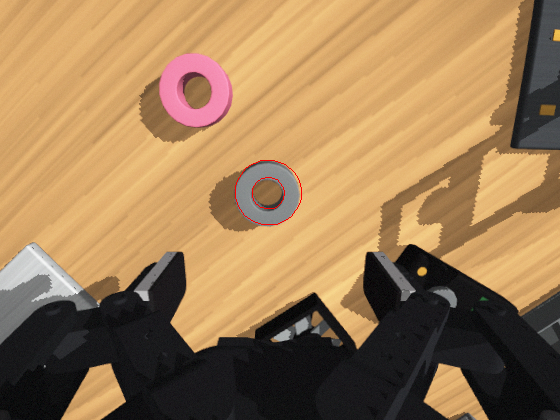

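Run:
```python
from h import *
print(rel([.4634,-.3563,.070],Rd(.893)))
```

```text
([-0.22, -0.01, 7.14], [0.01, -0.01, 0.02])
```

Run:
```python
from h import *
o=get_obs();print(o['t'],o['eef_pos'],o['joint_vel'].round(3),rel([.4634,-.3563,.070],Rd(.893)))
```

```text
12.0 [ 0.46663036 -0.35217979  0.24858112] [ 0.003 -0.001  0.008  0.004  0.002 -0.001  0.001] ([-0.22, -0.01, 7.14], [0.01, -0.01, 0.02])
```

apply_moves --moves '[[[-0.1,0,1],[0,0,0],1],[[-0.2,0,2.2],[0,0,0],1],[[-0.2,0,3.4],[0,0,0],1],[[-0.2,0,4.5],[0,0,0],1],[[-0.2,0,5],[0,0,0],1],[[-0.2,0,5],[0,0,0],1],[[-0.2,0,5],[0,0,0],1]]'

```text
t: 12.88
eef_pos: [0.4629, -0.3579, 0.1239]
tool_rot: [0.001, 0.902, 0.432, 0.001]
contact_force: [-0.1, 0.6, -0.2]
gripper_width: 0.998
```

Run:
```python
from h import *
o=get_obs();print(o['t'],o['eef_pos'],o['joint_vel'].round(3),rel([.4634,-.3563,.070],Rd(.893)))
```

```text
12.875 [ 0.46285717 -0.35794872  0.12387317] [ 0.003 -0.005 -0.    -0.     0.001 -0.002 -0.001] ([0.06, -0.03, 2.15], [0.01, -0.0, 0.0])
```

apply_moves --moves '[[[0.06,-0.03,0.8],[0,0,0],1],[[0.06,-0.03,1.6],[0,0,0],1],[[0.06,-0.03,2.15],[0,0,0],1],[[0.06,-0.03,2.15],[0,0,0],1],[[0.06,-0.03,2.15],[0,0,0],0.7],[[0.06,-0.03,2.15],[0,0,0],0.4],[[0.06,-0.03,2.15],[0,0,0],0],[[0.06,-0.03,2.15],[0,0,0],0],[[0.06,-0.03,2.15],[0,0,0],0],[[0.06,-0.03,2.15],[0,0,0],0]]' --force 40

```text
t: 14.12
eef_pos: [0.4627, -0.3565, 0.0696]
tool_rot: [0.001, 0.902, 0.432, 0.0]
contact_force: [-1.0, -0.2, 6.0]
gripper_width: 0.749
```

apply_moves --moves '[[[0,0,-0.4],[0,0,0],-0.5],[[0,0,-1],[0,0,0],-0.5],[[0,0,-2],[0,0,0],-0.5],[[0,0,-3],[0,0,0],-0.5],[[0,0,-4],[0,0,0],-0.5],[[0,0,-4],[0,0,0],-0.5]]'

```text
t: 14.88
eef_pos: [0.4634, -0.3568, 0.1713]
tool_rot: [0.002, 0.902, 0.432, 0.001]
contact_force: [0.4, -0.4, -3.8]
gripper_width: 0.746
```

Run:
```python
from h import *
o=get_obs();print(o['t'],o['eef_pos'],o['contact_force'],o['gripper_width'],rel([*Jw((0,0))[:2] if 0 else Jw((0,0,0))[:2],.19],Rd(.893)))
c=rd('wrist'); save(c,'w6.png')
```

```text
File "<stdin>", line 2
    o=get_obs();print(o['t'],o['eef_pos'],o['contact_force'],o['gripper_width'],rel([*Jw((0,0))[:2] if 0 else Jw((0,0,0))[:2],.19],Rd(.893)))
                                                                                                    ^^
SyntaxError: invalid syntax
```

Run:
```python
from h import *
o=get_obs();b=Jw((0,0,0));print(o['t'],o['eef_pos'],rel([b[0],b[1],.19],Rd(.893)))
c=rd('wrist'); save(c,'w6.png')
```

```text
14.875 [ 0.46337465 -0.35676301  0.17129161] ([13.19, -4.82, -0.77], [0.03, -0.0, -0.0])
```

View pics/w6.png

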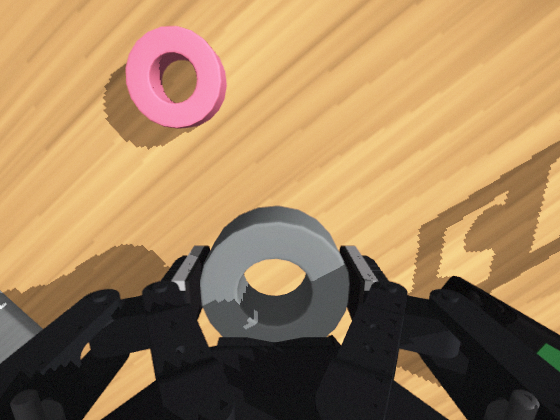

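```bash
cat >> h.py <<'E'
def tool2w(o,P): return np.atleast_2d(P)@Rq(o['tool_rot']).T+o['eef_pos']
def ringov(c,im,cx,cy,z,rs,col=(255,0,0)):
    a=np.linspace(0,2*np.pi,60)
    for r in rs:
        P=tool2w(c['obs'],np.c_[cx+r*np.cos(a),cy+r*np.sin(a),0*a+z]); cv2.polylines(im,[(proj(c,P)*16).round().astype(int)],True,col,1,cv2.LINE_AA,4)
E
python3 - <<'E'
from h import *
c=rd('wrist'); im=c['color'].copy(); ringov(c,im,0,0,.0436,[.033,.016]); cv2.imwrite('pics/w6o.png',cv2.resize(im[180:360,160:400],None,fx=3,fy=3)[:,:,::-1])
E
```

```text
(no output)
```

View pics/w6o.png

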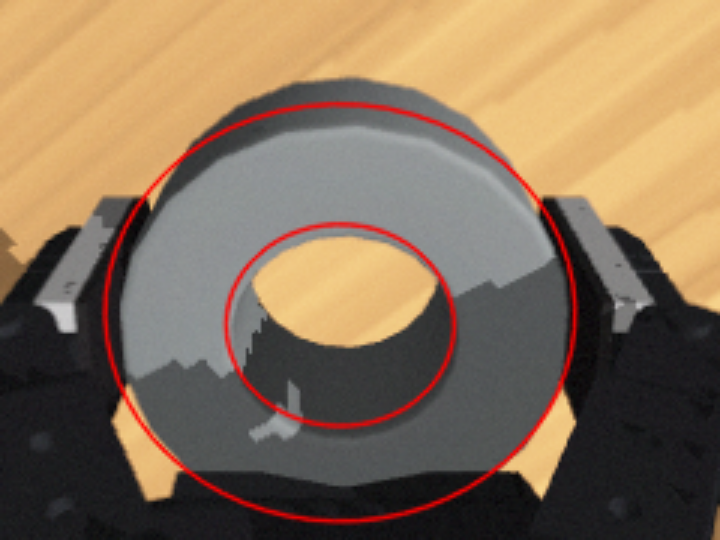

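apply_moves --moves '[[[0.8,-0.3,-0.2],[0,0,0],-0.5],[[2.2,-0.8,-0.4],[0,0,0],-0.5],[[3.8,-1.4,-0.6],[0,0,0],-0.5],[[5.4,-2,-0.8],[0,0,0],-0.5],[[7,-2.6,-0.8],[0,0,0],-0.5],[[8.6,-3.1,-0.8],[0,0,0],-0.5],[[10.2,-3.7,-0.8],[0,0,0],-0.5],[[11.6,-4.2,-0.8],[0,0,0],-0.5],[[12.6,-4.6,-0.8],[0,0,0],-0.5],[[13.19,-4.82,-0.8],[0,0,0],-0.5],[[13.19,-4.82,-0.8],[0,0,0],-0.5],[[13.19,-4.82,-0.8],[0,0,0],-0.5]]'

```text
t: 16.48
eef_pos: [0.5748, -0.0251, 0.1885]
tool_rot: [0.0, 0.902, 0.431, -0.001]
contact_force: [-1.1, -0.7, -3.0]
gripper_width: 0.745
```

Run:
```python
from h import *
o=get_obs();b=Jw((0,0,0));print(o['t'],o['eef_pos'],o['joint_vel'].round(3),o['contact_force'],rel([b[0],b[1],.19],Rd(.893)))
c=rd('wrist'); im=c['color'].copy(); ringov(c,im,0,0,.0436,[.033,.016])
a=np.linspace(0,2*np.pi,60)
b=Jw((0,0,0)); 
for z,r in [(.072,.007),(.012,.012)]: cv2.polylines(im,[proj(c,np.c_[b[0]+r*np.cos(a),b[1]+r*np.sin(a),0*a+z]).round().astype(int)],True,(0,255,0),1)
for q in [(-.07,.075,.012),(-.07,-.075,.012)]: cv2.circle(im,tuple(proj(c,Jw(q))[0].round().astype(int).tolist()),3,(255,0,0),1)
cv2.imwrite('pics/w7o.png',im[:,:,::-1])
```

```text
16.475 [ 0.5747861  -0.02511918  0.18849147] [ 0.012 -0.004  0.006 -0.002 -0.002 -0.001  0.   ] [-1.12406992 -0.74796721 -2.99025744] ([0.07, 0.02, -0.06], [-0.0, 0.01, -0.01])
```

View pics/w7o.png

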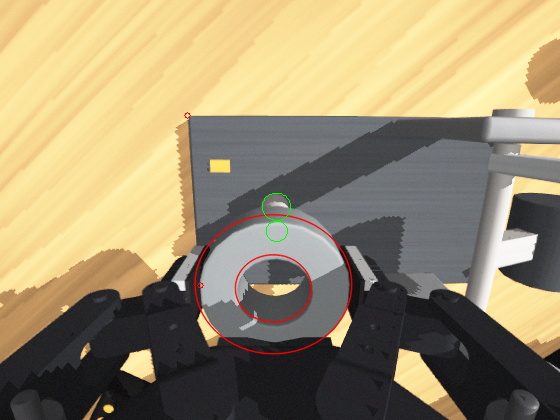

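Run:
```python
from h import *
c=rd('wrist'); im=c['color'].copy()
obs=get_obs()
ringov(c,im,0,0,.0485,[.033,.016]);ringov(c,im,0,-.002,.0485,[.033,.016],(0,255,0)); cv2.imwrite('pics/w8o.png',cv2.resize(im[180:360,160:400],None,fx=3,fy=3)[:,:,::-1])
```

```text
(no output)
```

View pics/w8o.png

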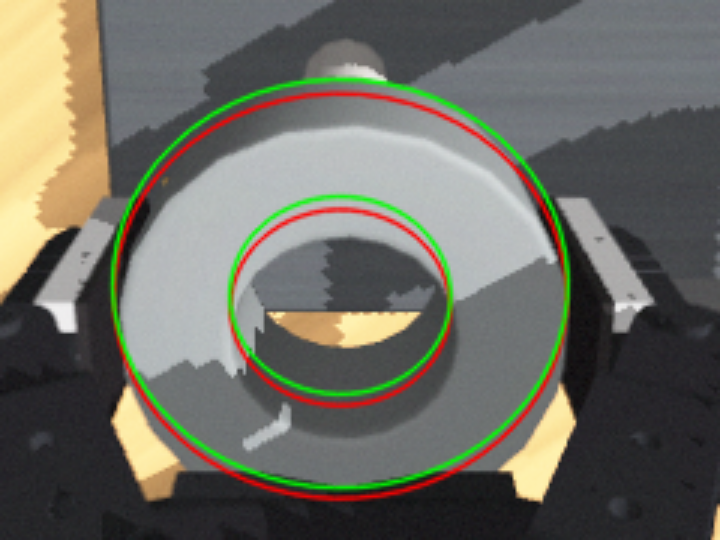

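apply_moves --moves '[[[0.05,-0.1,0.5],[0,0,0],-0.5],[[0.05,-0.1,1],[0,0,0],-0.5],[[0.05,-0.1,1.5],[0,0,0],-0.5],[[0.05,-0.1,1.5],[0,0,0],-0.5],[[0.05,-0.1,1.5],[0,0,0],-0.5]]'

```text
t: 17.2
eef_pos: [0.5743, -0.0211, 0.1514]
tool_rot: [-0.0, 0.902, 0.432, 0.0]
contact_force: [0.4, -0.5, -2.7]
gripper_width: 0.743
```

```bash
cat > v.py <<'E'
from h import *
import sys
o=get_obs();b=Jw((0,0,0));print(o['t'],o['eef_pos'],o['contact_force'],rel([b[0],b[1],.15],Rd(.893)))
c=rd('wrist'); im=c['color'].copy()
if len(sys.argv)>2:
  ringov(c,im,0,.003,.0465,[.033,.016])
  a=np.linspace(0,2*np.pi,60)
  for z,r in [(.072,.007),(.064,.012)]: cv2.polylines(im,[(proj(c,np.c_[b[0]+r*np.cos(a),b[1]+r*np.sin(a),0*a+z])*16).round().astype(int)],True,(0,255,0),1,cv2.LINE_AA,4)
cv2.imwrite('pics/'+sys.argv[1],cv2.resize(im[180:360,160:400],None,fx=3,fy=3)[:,:,::-1])
c=rd('side'); cv2.imwrite('pics/s'+sys.argv[1],cv2.resize(c['color'][130:270,160:340],None,fx=4,fy=4)[:,:,::-1])
E
python3 v.py w9.png 1
```

```text
17.2 [ 0.57429203 -0.02113499  0.15141466] [ 0.40988813 -0.47886428 -2.71663719] ([-0.05, 0.14, 0.06], [-0.0, -0.0, -0.0])
```

View pics/w9.png

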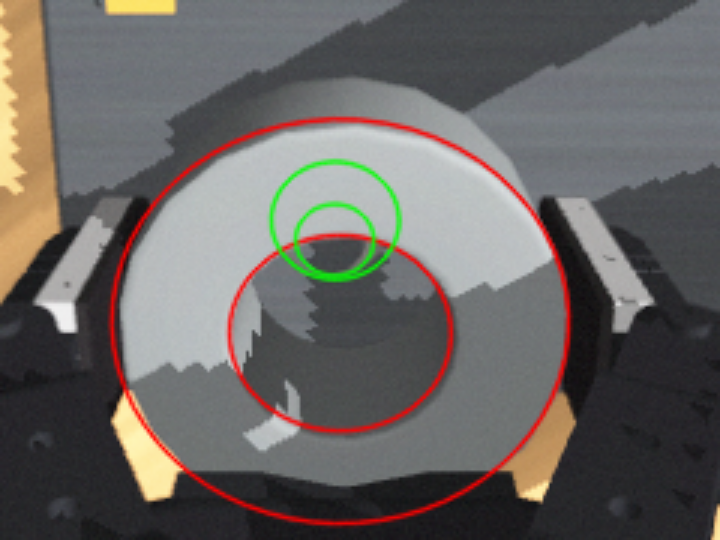

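View pics/sw9.png

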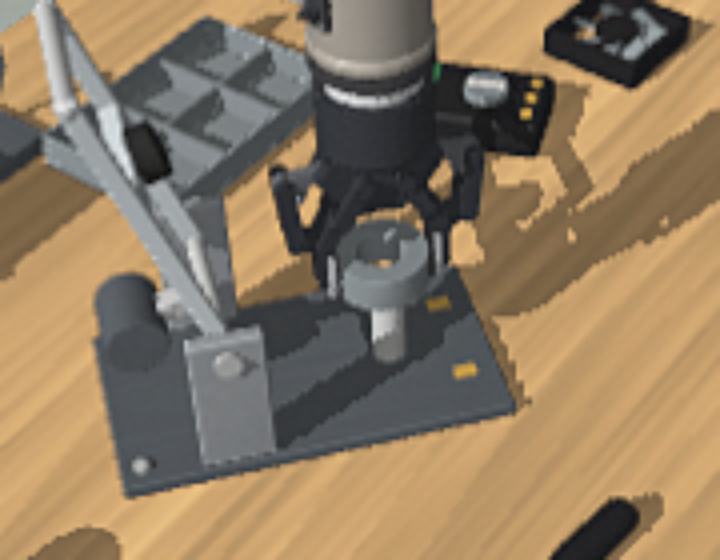

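apply_moves --moves '[[[-0.06,0.02,0],[0,0,0],-0.5],[[-0.06,0.02,0.3],[0,0,0],-0.5],[[-0.06,0.02,0.6],[0,0,0],-0.5],[[-0.06,0.02,0.9],[0,0,0],-0.5],[[-0.06,0.02,1.2],[0,0,0],-0.5],[[-0.06,0.02,1.2],[0,0,0],-0.5]]'

```text
t: 18.05
eef_pos: [0.5731, -0.0227, 0.1205]
tool_rot: [-0.0, 0.902, 0.432, -0.001]
contact_force: [-0.1, -0.3, -3.4]
gripper_width: 0.744
```

```bash
python3 v.py w10.png 1
```

```text
18.05 [ 0.57310073 -0.02270887  0.12054723] [-0.13856293 -0.3332836  -3.36287449] ([0.03, 0.14, -1.18], [-0.01, 0.01, 0.0])
```

View pics/w10.png

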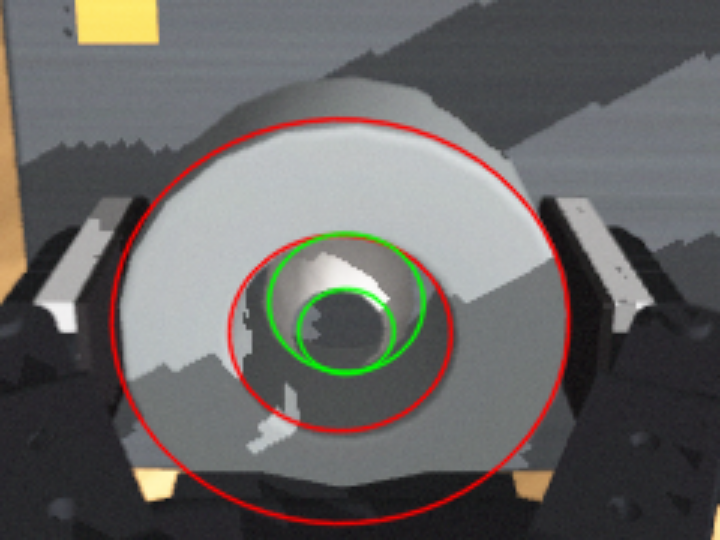

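View pics/sw10.png

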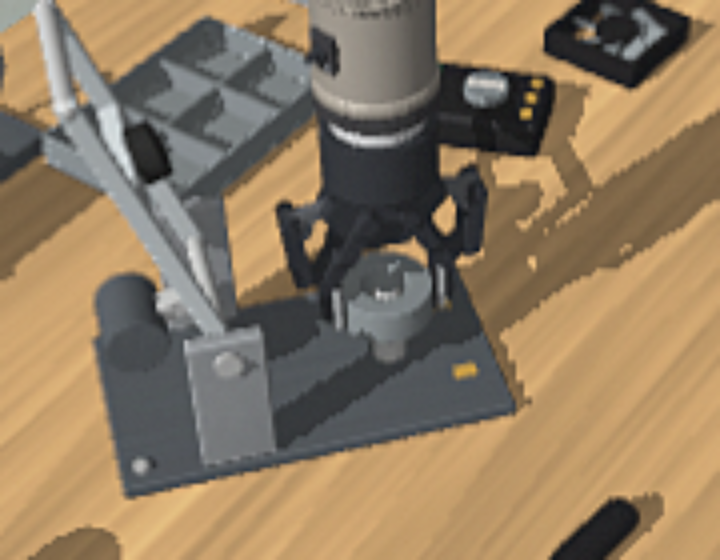

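apply_moves --moves '[[[0,0,0.4],[0,0,0],-0.5],[[0,0,0.8],[0,0,0],-0.5],[[0,0,1.1],[0,0,0],-0.5],[[0,0,1.3],[0,0,0],-0.5],[[0,0,1.3],[0,0,0],-0.5]]'

```text
t: 18.77
eef_pos: [0.5733, -0.0227, 0.0884]
tool_rot: [-0.0, 0.902, 0.432, -0.0]
contact_force: [0.2, 0.3, -3.0]
gripper_width: 0.743
```

apply_moves --moves '[[[0,0,0.05],[0,0,0],-0.5],[[0,0,0.1],[0,0,0],-0.5],[[0,0,0.1],[0,0,0],-0.5]]'

```text
t: 19.15
eef_pos: [0.5736, -0.0227, 0.0865]
tool_rot: [0.0, 0.902, 0.432, 0.0]
contact_force: [-0.6, 0.1, -3.4]
gripper_width: 0.748
```

apply_moves --moves '[[[0,0,0.05],[0,0,0],-0.5],[[0,0,0.1],[0,0,0],-0.5],[[0,0,0.1],[0,0,0],-0.5]]'

```text
t: 19.52
eef_pos: [0.5735, -0.0227, 0.0838]
tool_rot: [-0.0, 0.902, 0.432, -0.0]
contact_force: [0.4, -0.1, -3.2]
gripper_width: 0.74
```

apply_moves --moves '[[[0,0,0.04],[0,0,0],-0.5],[[0,0,0.08],[0,0,0],-0.5],[[0,0,0.08],[0,0,0],-0.5]]'

```text
t: 19.9
eef_pos: [0.5735, -0.0227, 0.0818]
tool_rot: [-0.0, 0.902, 0.432, -0.0]
contact_force: [0.4, -0.1, -2.5]
gripper_width: 0.745
```

apply_moves --moves '[[[0,0,0.03],[0,0,0],-0.5],[[0,0,0.06],[0,0,0],-0.5],[[0,0,0.06],[0,0,0],-0.5]]'

```text
t: 20.27
eef_pos: [0.5736, -0.0227, 0.0816]
tool_rot: [0.0, 0.902, 0.432, -0.0]
contact_force: [-4.9, -0.0, 10.1]
gripper_width: 0.743
```

```bash
python3 v.py w11.png
```

```text
20.275 [ 0.57361437 -0.02269001  0.08160726] [-4.87691950e+00 -7.49981340e-03  1.00802166e+01] ([0.02, 0.12, -2.74], [0.0, 0.0, -0.0])
```

View pics/sw11.png

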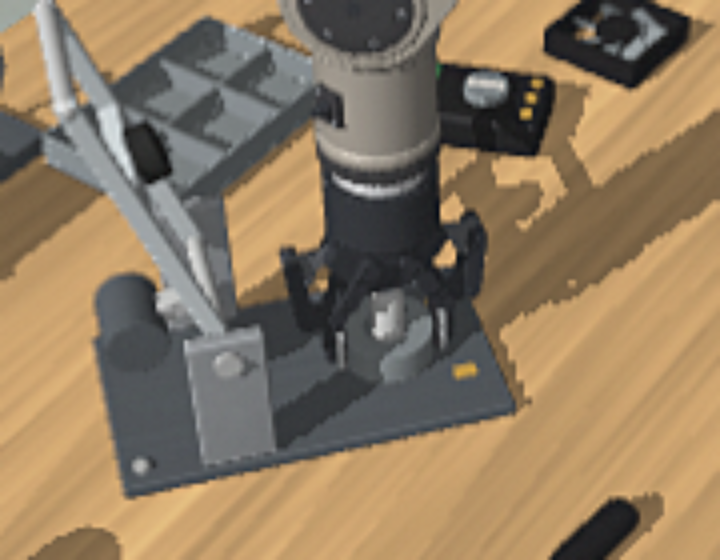

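The wide core is seated: contact came at TCP z 0.0816, as predicted. I'll release it and go to the grey tall core.

apply_moves --moves '[[[0,0,-0.04],[0,0,0],0.6],[[0,0,-0.04],[0,0,0],0.8],[[0,0,-0.04],[0,0,0],1],[[0,0,-0.04],[0,0,0],1],[[0,0,-0.5],[0,0,0],1],[[0,0,-1.3],[0,0,0],1],[[0,0,-2.8],[0,0,0],1],[[0,0,-4.3],[0,0,0],1],[[0,0,-5.6],[0,0,0],1],[[0,0,-6.2],[0,0,0],1],[[0,0,-6.2],[0,0,0],1],[[0,0,-6.2],[0,0,0],1]]'

```text
t: 21.88
eef_pos: [0.5729, -0.0229, 0.2343]
tool_rot: [-0.0, 0.902, 0.432, -0.001]
contact_force: [0.3, 0.9, 0.1]
gripper_width: 0.997
```

Run:
```python
from h import *
o=get_obs();print(o['t'],o['eef_pos'],o['q'].round(2),rel([.378,.316,.25],Rd(.3)))
c=rd('wrist'); im=c['color'].copy(); save(c,'w12.png')
```

```text
21.875 [ 0.57287256 -0.02294099  0.2342842 ] [ 0.38  0.45 -0.58  1.84  0.3   0.94  0.56] ([5.67, -14.58, -0.61], [-0.01, 0.01, 3.4])
```

View pics/w12.png

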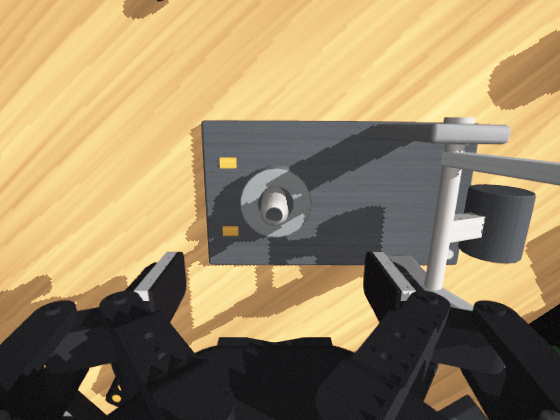

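apply_moves --moves '[[[0,-0.8,-0.3],[0,0,0],1],[[0,-2.4,-0.6],[0,0,0.4],1],[[0.2,-4,-0.6],[0,0,0.9],1],[[0.7,-5.6,-0.6],[0,0,1.4],1],[[1.5,-7.2,-0.6],[0,0,1.9],1],[[2.4,-8.8,-0.6],[0,0,2.4],1],[[3.3,-10.4,-0.6],[0,0,2.8],1],[[4.2,-12,-0.6],[0,0,3.1],1],[[5,-13.4,-0.6],[0,0,3.3],1],[[5.5,-14.3,-0.6],[0,0,3.4],1],[[5.67,-14.58,-0.6],[0,0,3.4],1],[[5.67,-14.58,-0.6],[0,0,3.4],1],[[5.67,-14.58,-0.6],[0,0,3.4],1]]'

```text
t: 23.55
eef_pos: [0.379, 0.3149, 0.2502]
tool_rot: [0.001, 0.989, 0.148, -0.0]
contact_force: [0.2, 0.5, -0.3]
gripper_width: 0.998
```

Run:
```python
from h import *
o=get_obs();print(o['t'],o['eef_pos'],o['q'].round(2),o['joint_vel'].round(3),rel([.378,.316,.13],Rd(.3)))
c=rd('wrist'); save(c,'w13.png')
im=c['color'].copy()
a=np.linspace(0,2*np.pi,60)
for z,r in [(.04,.025),(.04,.016)]:
    P=np.c_[.378+r*np.cos(a),.316+r*np.sin(a),0*a+z]
    cv2.polylines(im,[(proj(c,P)*16).round().astype(int)],True,(0,255,0),1,cv2.LINE_AA,4)
cv2.imwrite('pics/w13o.png',im[:,:,::-1])
```

```text
23.55 [0.37897374 0.31494213 0.25018741] [-0.25  0.31 -0.67  2.    0.25  0.91 -0.75] [ 0.005 -0.     0.003 -0.003 -0.003 -0.002 -0.005] ([-0.02, -0.06, 4.81], [0.01, 0.0, -0.01])
```

View pics/w13o.png

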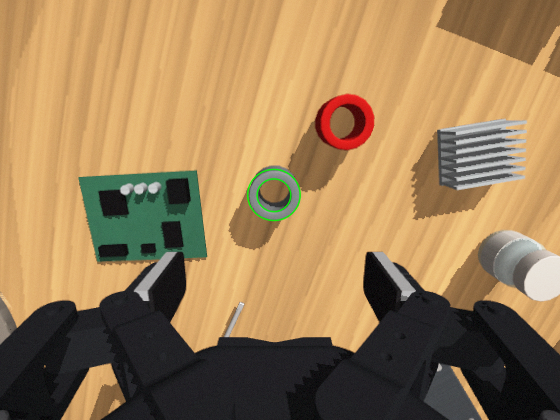

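apply_moves --moves '[[[0,-0.07,1],[0,0,0],1],[[-0.02,-0.07,2.4],[0,0,0],1],[[-0.02,-0.07,3.8],[0,0,0],1],[[-0.02,-0.07,4.8],[0,0,0],1],[[-0.02,-0.07,4.8],[0,0,0],1],[[-0.02,-0.07,4.8],[0,0,0],1]]'

```text
t: 24.35
eef_pos: [0.3782, 0.3179, 0.1312]
tool_rot: [-0.0, 0.989, 0.149, 0.0]
contact_force: [-0.0, -0.6, 0.7]
gripper_width: 1.0
```

Run:
```python
from h import *
o=get_obs();print(o['t'],o['eef_pos'],o['joint_vel'].round(3),rel([.378,.316,.075],Rd(.3)))
c=rd('wrist'); save(c,'w14.png')
```

```text
24.35 [0.37818509 0.31785198 0.13124054] [-0.001 -0.012 -0.007 -0.007  0.002 -0.001 -0.003] ([-0.03, 0.07, 2.25], [-0.0, -0.01, -0.01])
```

View pics/w14.png

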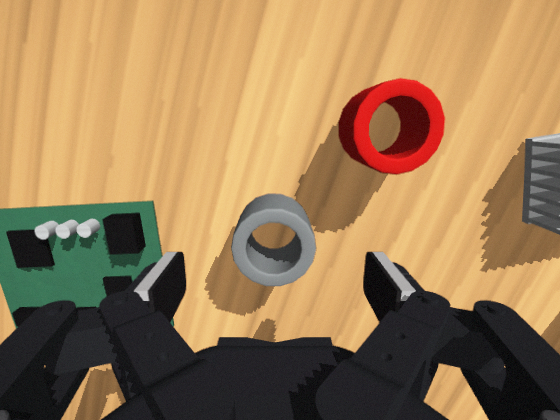

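apply_moves --moves '[[[-0.03,0.05,0.8],[0,0,0],1],[[-0.03,0.05,1.6],[0,0,0],1],[[-0.03,0.05,2.25],[0,0,0],1],[[-0.03,0.05,2.25],[0,0,0],1],[[-0.03,0.05,2.25],[0,0,0],0.5],[[-0.03,0.05,2.25],[0,0,0],0.2],[[-0.03,0.05,2.25],[0,0,0],-0.3],[[-0.03,0.05,2.25],[0,0,0],-0.5],[[-0.03,0.05,2.25],[0,0,0],-0.5],[[-0.03,0.05,2.25],[0,0,0],-0.5],[[-0.03,0.05,2.25],[0,0,0],-0.5]]'

```text
t: 25.78
eef_pos: [0.3776, 0.3168, 0.0751]
tool_rot: [-0.0, 0.989, 0.149, 0.001]
contact_force: [-1.6, -0.6, 6.0]
gripper_width: 0.584
```

apply_moves --moves '[[[0,0,-0.4],[0,0,0],-0.7],[[0,0,-1.2],[0,0,0],-0.7],[[0,0,-2.6],[0,0,0],-0.7],[[0,0,-4],[0,0,0],-0.7],[[0,0,-5.2],[0,0,0],-0.7],[[0,0,-5.2],[0,0,0],-0.7],[[0,0,-5.2],[0,0,0],-0.7]]'

```text
t: 26.65
eef_pos: [0.3769, 0.3157, 0.2037]
tool_rot: [0.0, 0.989, 0.149, -0.0]
contact_force: [-0.2, -0.9, -1.9]
gripper_width: 0.584
```

Run:
```python
from h import *
o=get_obs();b=Jw((0,0,0));print(o['t'],o['eef_pos'],o['contact_force'],rel([b[0],b[1],.205],Rd(.893)))
c=rd('wrist'); im=c['color'].copy(); ringov(c,im,0,0,.035,[.025,.016])
cv2.imwrite('pics/w15.png',cv2.resize(im[180:400,150:410],None,fx=2.7,fy=2.7)[:,:,::-1])
```

```text
26.65 [0.37693121 0.3157285  0.2036621 ] [-0.23053255 -0.92342436 -1.92151631] ([3.61, 15.34, -0.04], [0.0, 0.01, -3.4])
```

View pics/w15.png

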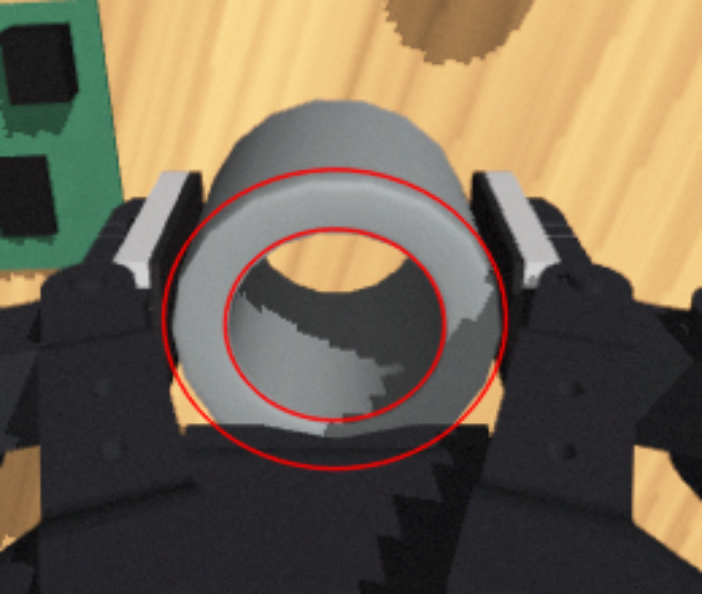

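apply_moves --moves '[[[0.1,1,0],[0,0,-0.2],-0.7],[[0.4,2.6,0],[0,0,-0.6],-0.7],[[0.8,4.3,0],[0,0,-1.1],-0.7],[[1.2,6,0],[0,0,-1.6],-0.7],[[1.6,7.7,0],[0,0,-2.1],-0.7],[[2,9.4,0],[0,0,-2.5],-0.7],[[2.4,11.1,0],[0,0,-2.9],-0.7],[[2.8,12.8,0],[0,0,-3.2],-0.7],[[3.2,14.2,0],[0,0,-3.4],-0.7],[[3.5,15,0],[0,0,-3.4],-0.7],[[3.61,15.34,0],[0,0,-3.4],-0.7],[[3.61,15.34,0],[0,0,-3.4],-0.7],[[3.61,15.34,0],[0,0,-3.4],-0.7]]'

```text
t: 28.32
eef_pos: [0.576, -0.0217, 0.2042]
tool_rot: [-0.0, 0.902, 0.433, -0.0]
contact_force: [-0.7, -0.2, -2.1]
gripper_width: 0.59
```

```bash
cat > v2.py <<'E'
from h import *
import sys
o=get_obs();b=Jw((0,0,0));print(o['t'],o['eef_pos'],o['contact_force'],rel([b[0],b[1],.155],Rd(.893)))
c=rd('wrist'); im=c['color'].copy()
ringov(c,im,0,.0,.035,[.025,.016]); ringov(c,im,0,.0,.075,[.016],(0,0,255))
a=np.linspace(0,2*np.pi,60)
for z,r in [(.072,.007),(.064,.012)]: cv2.polylines(im,[(proj(c,np.c_[b[0]+r*np.cos(a),b[1]+r*np.sin(a),0*a+z])*16).round().astype(int)],True,(0,255,0),1,cv2.LINE_AA,4)
cv2.imwrite('pics/'+sys.argv[1],cv2.resize(im[180:400,150:410],None,fx=2.7,fy=2.7)[:,:,::-1])
c=rd('side'); cv2.imwrite('pics/s'+sys.argv[1],cv2.resize(c['color'][130:270,160:340],None,fx=4,fy=4)[:,:,::-1])
E
python3 v2.py w16.png
```

```text
28.325 [ 0.57597483 -0.02172503  0.20416338] [-0.73996632 -0.2313645  -2.13666167] ([-0.07, 0.07, 1.97], [-0.0, -0.0, 0.01])
```

View pics/w16.png

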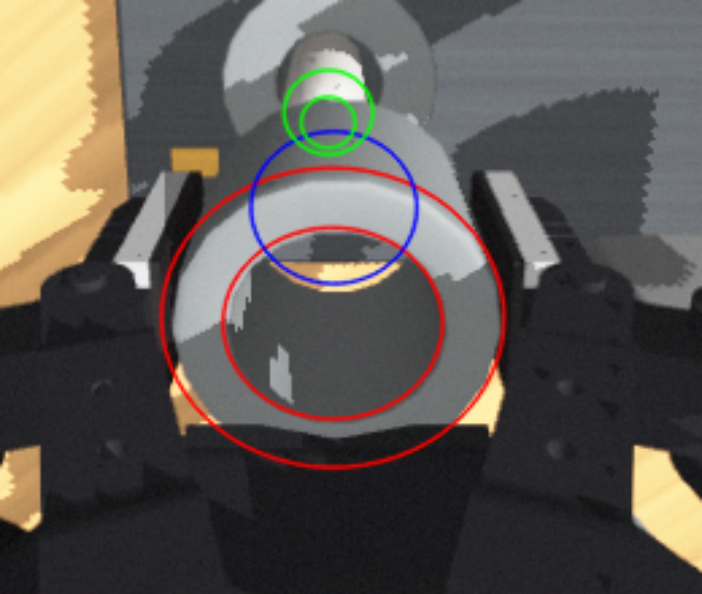

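apply_moves --moves '[[[-0.08,0.03,0.5],[0,0,0],-0.7],[[-0.08,0.03,1.1],[0,0,0],-0.7],[[-0.08,0.03,1.7],[0,0,0],-0.7],[[-0.08,0.03,1.95],[0,0,0],-0.7],[[-0.08,0.03,1.95],[0,0,0],-0.7],[[-0.08,0.03,1.95],[0,0,0],-0.7]]'

```text
t: 29.18
eef_pos: [0.5763, -0.0253, 0.1558]
tool_rot: [0.0, 0.902, 0.432, 0.0]
contact_force: [-0.8, 0.0, -2.7]
gripper_width: 0.583
```

```bash
python3 v2.py w17.png
```

```text
29.175 [ 0.57626471 -0.02530285  0.15575086] [-0.84634612  0.02274505 -2.66837071] ([0.04, -0.03, 0.03], [0.0, -0.0, -0.0])
```

View pics/w17.png

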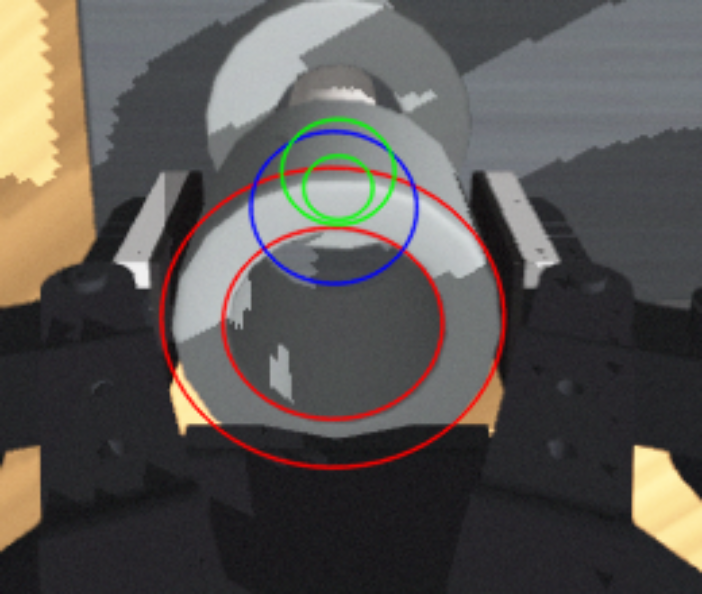

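View pics/sw17.png

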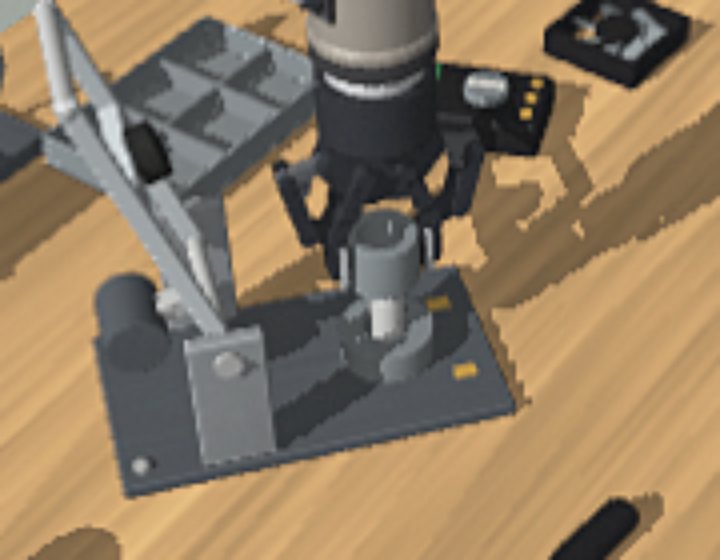

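apply_moves --moves '[[[0.02,-0.08,0],[0,0,0],-0.7],[[0.02,-0.08,0.3],[0,0,0],-0.7],[[0.02,-0.08,0.6],[0,0,0],-0.7],[[0.02,-0.08,0.8],[0,0,0],-0.7],[[0.02,-0.08,0.8],[0,0,0],-0.7]]'

```text
t: 29.9
eef_pos: [0.5743, -0.0238, 0.1347]
tool_rot: [-0.0, 0.902, 0.432, -0.001]
contact_force: [0.4, -0.3, -1.5]
gripper_width: 0.581
```

```bash
python3 v2.py w18.png
```

```text
29.9 [ 0.57432823 -0.02382369  0.13473124] [ 0.40767777 -0.32048503 -1.45123462] ([0.04, 0.07, -0.81], [-0.01, 0.0, -0.0])
```

View pics/w18.png

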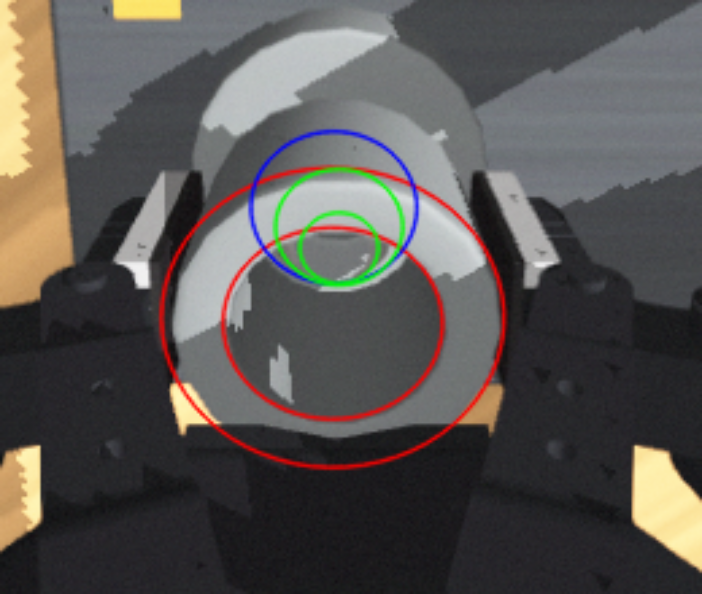

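View pics/sw18.png

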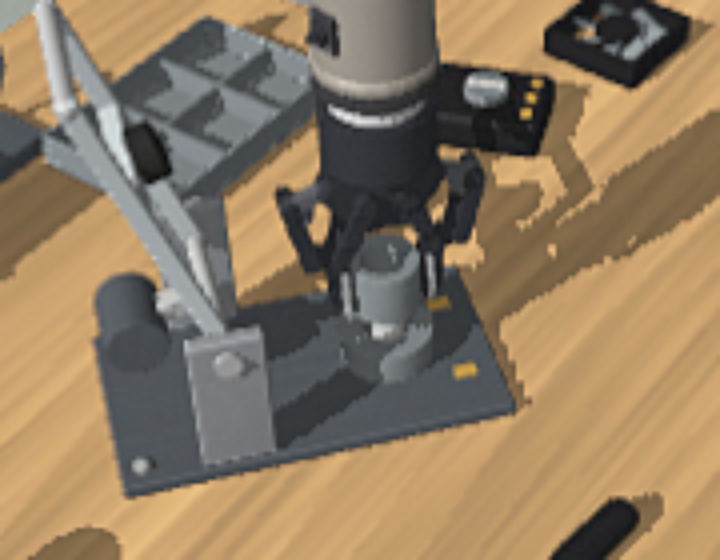

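apply_moves --moves '[[[0.02,0,0.25],[0,0,0],-0.7],[[0.02,0,0.5],[0,0,0],-0.7],[[0.02,0,0.7],[0,0,0],-0.7],[[0.02,0,0.7],[0,0,0],-0.7]]'

```text
t: 30.5
eef_pos: [0.5746, -0.0234, 0.1173]
tool_rot: [-0.0, 0.902, 0.432, -0.0]
contact_force: [0.4, -0.3, -2.2]
gripper_width: 0.583
```

apply_moves --moves '[[[0,0,0.05],[0,0,0],-0.7],[[0,0,0.1],[0,0,0],-0.7],[[0,0,0.1],[0,0,0],-0.7]]'

```text
t: 30.88
eef_pos: [0.575, -0.0234, 0.1154]
tool_rot: [0.0, 0.902, 0.432, 0.0]
contact_force: [0.2, 0.6, -2.5]
gripper_width: 0.583
```

apply_moves --moves '[[[0,0,0.04],[0,0,0],-0.7],[[0,0,0.08],[0,0,0],-0.7],[[0,0,0.08],[0,0,0],-0.7]]'

```text
t: 31.25
eef_pos: [0.5749, -0.0234, 0.1133]
tool_rot: [-0.0, 0.902, 0.432, -0.0]
contact_force: [-0.3, -0.3, -2.2]
gripper_width: 0.583
```

apply_moves --moves '[[[0,0,0.03],[0,0,0],-0.7],[[0,0,0.05],[0,0,0],-0.7],[[0,0,0.05],[0,0,0],-0.7]]'

```text
t: 31.62
eef_pos: [0.5751, -0.0234, 0.1132]
tool_rot: [0.0, 0.902, 0.432, -0.0]
contact_force: [-3.5, -1.2, 8.2]
gripper_width: 0.583
```

Contact came at 0.1132 against the expected 0.113. I'll release, rise and check.

apply_moves --moves '[[[0,0,-0.03],[0,0,0],0.3],[[0,0,-0.03],[0,0,0],0.5],[[0,0,-0.03],[0,0,0],1],[[0,0,-0.03],[0,0,0],1],[[0,0,-0.03],[0,0,0],1],[[0,0,-0.5],[0,0,0],1],[[0,0,-1.3],[0,0,0],1],[[0,0,-2.8],[0,0,0],1],[[0,0,-4.3],[0,0,0],1],[[-0.8,0,-5],[0,0,0],1],[[-2,0,-5],[0,0,0],1],[[-3,0,-5],[0,0,0],1],[[-3,0,-5],[0,0,0],1],[[-3,0,-5],[0,0,0],1]]'

```text
t: 33.38
eef_pos: [0.5286, -0.0811, 0.2382]
tool_rot: [0.0, 0.902, 0.432, 0.001]
contact_force: [0.9, 0.6, 0.2]
gripper_width: 1.001
```

Run:
```python
from h import *
o=get_obs();print(o['t'],o['eef_pos'],o['contact_force'])
w=rd('wrist'); s=rd('side'); save(w,'w20.png'); save(s,'s20.png')
im=s['color'].copy(); b=Jw((0,0,0)); a=np.linspace(0,2*np.pi,60)
for z,r in [(.012,.033),(.038,.033),(.078,.025)]: cv2.polylines(im,[(proj(s,np.c_[b[0]+r*np.cos(a),b[1]+r*np.sin(a),0*a+z])*16).round().astype(int)],True,(255,0,0),1,cv2.LINE_AA,4)
big=np.hstack([cv2.resize(x[160:260,200:300],None,fx=4,fy=4) for x in (s['color'],im)])
cv2.imwrite('pics/s20o.png',big[:,:,::-1])
```

```text
33.375 [ 0.52862194 -0.08110329  0.23824181] [0.90986759 0.552425   0.19431926]
```

View pics/w20.png

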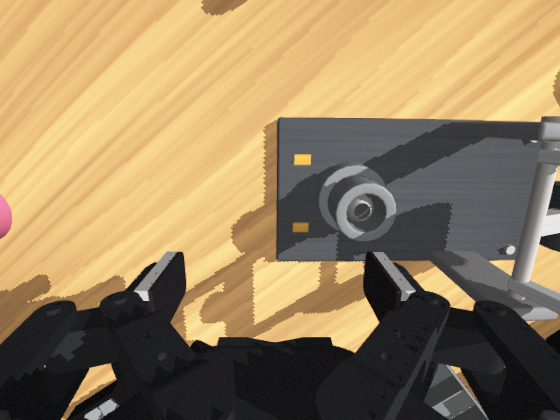

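View pics/s20.png

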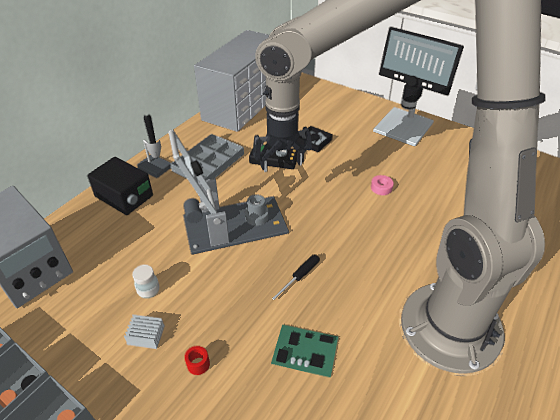

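View pics/s20o.png

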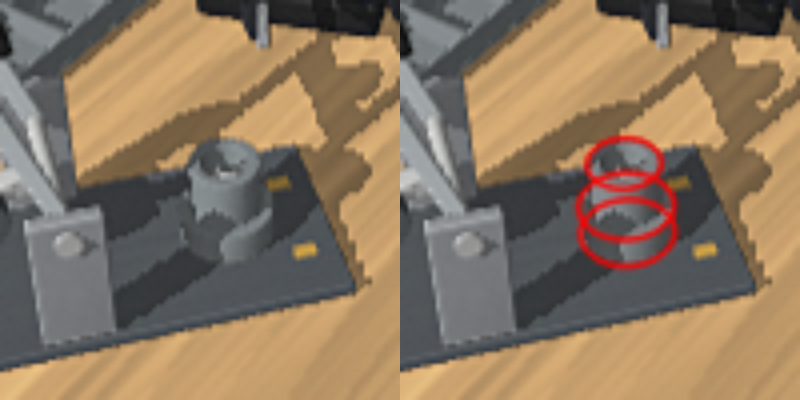

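```bash
python3 -c "
from station import *
print(hand_in())"
```

```text
the job is handed in; nothing more can be done
None
```

The job is done and handed in at about 33.4 s; no verdict is reported.

**What I did:** I pinched the crossbar and carried the arm to about 1.8 rad. It stayed open by itself once released. I then lowered the grey wide core over the post, followed by the grey tall core. I left the pink and red look-alikes alone.

**Last checks:**
- **Seating:** the wide core made contact at a TCP height of 81.6 mm (expected 81.6), and the tall core at 113.2 mm (expected about 113.1). At contact the wrist read about 10 N and 8 N.
- **Final pictures:** both cores are stacked flat on the post and the arm is still open. I saw no shift in the other things on the bench, but I did not measure their positions. The gripper is clear of everything.
- **Disagreements:**
  - In the hand, the wide core looked about 3 mm off the tool axis, and the tall core 1 to 1.5 mm off. I corrected for this by watching the post through each core's hole, and both went down without side load.
  - The final side-view overlay is about one pixel off, which is within the calibration.

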